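Brush out a welded canister leaning in its cradle

ROBOT

A 6-joint arm with a two-finger parallel gripper is mounted at the origin on the work surface. World frame = base frame: x ahead of the robot, y to its left, z up, the work surface at z = 0. Lengths are in m, angles in rad, forces in N, time in s.
With the tool pointing down it reaches from about 0.375 to 0.9 m from the base axis. Payload 3.1 kg.
Tool frame: the origin (TCP) lies on the centre line of the jaws, within the pads' length; the fingertips stand 19 mm ahead of it and the grasp point (between the pads) is the TCP; z points along the fingers, y is the line along which they close (so a half turn about z gives the same grasp; the last joint's range is limited). The gripper opens to 85 mm and grips with 20 to 120 N. Pads are 22 mm wide; open, the fingers measure 114 mm over their backs; the gripper's body (76 mm by 85 mm) begins 54 mm behind the grasp point. The pads swing forward as they close: fully open they stand 13 mm farther back than shut.
Start: joints at [-1.448, 0.527, 1.433, -0, 1.181, -0.178], TCP at [0.185, -0.597, 0.25] pointing down, gripper open.
Joint ranges: [-3.08, 3.08], [-0.75, 2.2], [0.22, 2.44], [-1.43, 4.57], [0, 2.65], [-2.85, 2.85]. Speed limits (rad/s): [2.79, 2.79, 3.14, 3.14, 3.14, 3.14].

INTERFACE

Orientations are given as a unit quaternion [x, y, z, w].
In Python, from station import manip, cams, sign_off gives the robot as it stands.
- The arm moves only by the tool carry_out, never from a script. Its argument "targets" is a list that holds one entry, the list of rows, each a list of 7 numbers: the shift along the tool's x, y, z in cm, then the turn, a rotation vector about the tool's x, y, z in degrees, then the finger opening in cm, from 0 to 8.54. A call has 1 to 12 rows; each row is the pose to reach, as a shift and turn from the pose commanded when the call began, along the tool's axes at that moment; what a row does not reach only later rows make up. A row lasts 1/12 s, in which the tool goes at most 41.7 mm and 7.16 degrees, less where a joint would pass 70% of its speed; a pose out of reach is approached as far as the arm can. A call with a gripper value outside its range is refused whole. The fingers move at their own pace and stop on an object; "force" is the grip in N (left out, the last holds). Time passes only in rows, so rows that repeat a pose let the fingers close. It gives the time, the measured TCP pose, the force, the opening and the grip force at its end, in the units of the state.
- manip.sense(): the state, without advancing time (a new reading comes with each control period).
- cams.snapshot(name): name is "scene" or "top"; returns the picture (384x512x3 uint8, red, green, blue); there is no depth.
- cams.camera_info(name): a dict with "K" (3x3 intrinsics, pixels), "k1" (the pictures are not rectified: a ray, as slopes to the right and down, at radius r is drawn at 1 + k1 r^2 times it, then the intrinsics apply), "T" (4x4, takes a point from camera to world coordinates). Camera axes: x right, y down, z forward; pixel columns grow to the right and rows downward; lengths in m; the calibration is good to about 2 mm. A picture is of the moment at which its call begins. camera_info takes no time and is no camera call.
- sign_off(): hands the job in; it is judged then, once.
The state is a dict: "t": time; "q": joint angles; "qd": joint speeds; "tau": joint torques, N m; "tcp_pos": TCP position; "tool_rot": TCP orientation; "force": force on the tool from outside, world axes, zero at the start; "ft_torque": the same for the moment, N m; "finger_gap": opening from 0.0 (shut) to 1.0 (fully open); "gripper_force": force on a finger pad.
Only numpy, scipy, OpenCV 4.12 (cv2) and the standard library are available. Lean on these libraries where they do the work, as an engineer would, in place of code of your own. Each camera call takes 0.05 s, during which the arm holds its last target. There are 200 camera calls.

TASK

The canister in the leaning cradle has just been welded: lift the purge cap off its mouth and lay it flat, fitting up, in the round parts dish. Then take the tube brush from its stand and scrub the inside of the canister with three full strokes, each one right down to the bottom and back up until about half of the bristle head is out of the mouth, and stand the brush back in its stand, bristles down. Drop neither cap nor brush, and leave the other things on the bench where they are.

Things in the scene. Friction and masses are not known exactly. Their poses are not given: they have to be found in the camera images.
- canister: Round stainless canister, open at one end, strapped immovably in a grey V-cradle: 76 mm outside diameter, 70 mm bore, 115 mm long, 110 mm deep inside. Origin: centre of its closed bottom's outside, 45 mm above the bench. z is its axis, pointing out through the mouth; it leans 35 degrees from vertical, roughly towards the robot. Strap bolts stick out 64 mm either side of the axis at z = 55 mm.
- canister_floor (a point): Centre of the canister's inner bottom, 5 mm up its axis from its origin; same axes as the canister.
- canister_mouth (a point): Centre of the canister's mouth, in the plane of the rim, 115 mm up its axis from its origin; same axes as the canister.
- purge_cap: Loose aluminium cap over the canister's mouth: disc 86 mm across, 6 mm thick; below it a skirt 16 mm deep, outside the tube with 2 mm of play; on top a round gas fitting 28 mm in diameter, 34 mm tall, to grip it by. About 0.12 kg. Origin: on its axis at the skirt's lower edge; z points out through the fitting; disc top at z = 22 mm, fitting's end at 56 mm. Pulls off along the canister's axis.
- dish: Round shallow steel parts dish, fixed to the bench; 160 mm across the rim, inner floor about 138 mm across, rim 26 mm high. Origin: centre of its underside on the bench, z up.
- dish_floor (a point): Centre of the dish's inner floor, 5 mm above the bench.
- brush: Wire tube brush 200 mm long, standing upright, bristles down, loose in its stand. From its lower end: bristle head 75 mm long, 62 mm across (stiff core 52 mm), thin steel stem, round wooden handle 26 mm in diameter from 122 to 192 mm, rounded end at 200 mm. About 0.15 kg. Origin: centre of the flat bristle end; z points to the handle's end. Same all round.
- brush_stand: Dark steel stand fixed to the bench: plate 120 x 120 x 8 mm with an upright tube offcut, 73 mm outside and 65 mm inside diameter, whose rim is 78 mm above the bench. Origin: centre of its underside on the bench, z up.
- stand_floor (a point): Centre of the inner floor of the stand's tube, 13 mm above the bench: the brush's origin is here when it stands in place.
- grinder: Bystander: angle grinder with orange body lying on the bench, about 320 mm long and 75 mm high. Origin under its body; its x axis runs along it to the head.
- spray_bottle: Bystander: grey trigger spray bottle standing on the bench, 88 mm across, 225 mm tall. Origin: centre of its underside.
- housing: Bystander: open folded aluminium box, 100 x 200 x 90 mm high. Origin: centre of its underside.
- weld_square: Bystander: flat red triangular welding square, about 95 x 95 x 18 mm, lying on the bench. Origin: on its underside near the middle.
Mind the look-alikes: they are no part of the job. Leave any red look-alike of the purge_cap alone.

How it is judged:
On the way, in this order (a step that is already met when the one before it is completed fails the run):
1. the purge cap lies flat in the parts dish, fitting up, let go and still (horizontal distance between purge_cap and dish_floor below 0.045 m and z of purge_cap in the frame of dish_floor below 0.012 m and angle between purge_cap's own z axis and vertical below 0.15 rad and linear speed of purge_cap below 0.02 m/s and contact force between the fingers and purge_cap below 0.1 N), for 0.2 s.
2. the brush's bristle end is down inside the canister, within 15 mm of its bottom (first stroke) (z of brush in the frame of canister_floor below 0.015 m and distance between brush and canister_floor below 0.03 m), for 0.05 s.
3. the brush is drawn up again, its bristle end at least 55 mm above the canister's bottom (first stroke) (z of brush in the frame of canister_floor above 0.055 m), for 0.05 s.
4. the brush's bristle end is down inside the canister, within 15 mm of its bottom (second stroke) (all of step 2), for 0.05 s.
5. the brush is drawn up again, its bristle end at least 55 mm above the canister's bottom (second stroke) (z of brush in the frame of canister_floor above 0.055 m), for 0.05 s.
6. the brush's bristle end is down inside the canister, within 15 mm of its bottom (third stroke) (all of step 4), for 0.05 s.
7. the brush is drawn up again, its bristle end at least 55 mm above the canister's bottom (third stroke) (z of brush in the frame of canister_floor above 0.055 m), for 0.05 s.
At the end, for the whole second after the job is handed in: Cap flat (0.15 rad) on the dish's floor, fitting up, centre within 45 mm of the dish's; brush bristles down in its stand, lower end within 20 mm of the tube's middle and 12 mm of its floor, leaning under 0.3 rad; both let go and still (all of step 1 and horizontal distance between brush and stand_floor below 0.02 m and z of brush in the frame of stand_floor below 0.012 m and angle between brush's own z axis and vertical below 0.3 rad and linear speed of brush below 0.02 m/s and contact force between the fingers and brush below 0.1 N); the robot touches nothing.
It fails at once if the purge cap is dropped (falls freely, faster than 0.75 m/s: some 30 mm) (contact force between anything else and purge_cap below 0.05 N and linear speed of purge_cap above 0.75 m/s).
It fails at once if the brush is dropped (falls freely, faster than 0.75 m/s: some 30 mm) (contact force between anything else and brush below 0.05 N and linear speed of brush above 0.75 m/s).
It fails at once if the grinder, spray bottle, aluminium box or welding square is moved by more than 30 mm (distance of any of grinder, spray_bottle, housing, weld_square from where it was at the start of the episode above 0.03 m).
It fails at once if the spray bottle is tipped by more than 0.5 rad (angle between spray_bottle's own z axis and vertical above 0.5 rad).
It also fails if it takes over 67 s, if anything falls off the work surface, if the arm or the gripper's body presses on something with over 40 N, if the wrist force passes 120 N, or if a joint passes its speed limit or range.

## Working session

There is one attempt and no reset: what is moved stays moved. The work goes in short steps, Python scripts to look and compute and a tool call to move; the robot and the scene stay as the last step left them, time stands still between calls to the robot, and variables do not carry over. Pictures are saved under pics/ and viewed, at most 10 in all, crops included, and the job is handed in when it is done.

Besides the shell and the picture viewer there is one more tool, called in YAML: its name, and indented under it one key for each argument. carry_out: Moves the arm, as the interface text tells. Its arguments: {"type":"object","properties":{"targets":{"type":"array"},"force":{"type":"number"}},"required":["targets"]}

```bash
mkdir -p pics; ls; cat > h.py <<'E'
import numpy as np, cv2
from scipy.spatial.transform import Rotation as R
from station import manip, cams, sign_off
def ray(cam,u,v):
    i=cams.camera_info(cam);K=np.array(i["K"]);T=np.array(i["T"])
    d=np.array([(u-K[0,2])/K[0,0],(v-K[1,2])/K[1,1]]);s=d.copy()
    for _ in range(20): s=d/(1+i["k1"]*(s@s))
    return T[:3,3],T[:3,:3]@np.array([s[0],s[1],1.])
def onz(cam,u,v,z):
    o,d=ray(cam,u,v);return o+d*(z-o[2])/d[2]
def tri(a,b):
    (o1,d1),(o2,d2)=ray("scene",*a),ray("top",*b)
    d1=d1/np.linalg.norm(d1);d2=d2/np.linalg.norm(d2)
    t=np.linalg.lstsq(np.c_[d1,-d2],o2-o1,rcond=None)[0]
    p,q=o1+t[0]*d1,o2+t[1]*d2
    return (p+q)/2,np.linalg.norm(p-q)
def proj(cam,P):
    i=cams.camera_info(cam);K=np.array(i["K"]);T=np.array(i["T"])
    c=T[:3,:3].T@(np.array(P)-T[:3,3]);s=c[:2]/c[2];s=s*(1+i["k1"]*(s@s))
    return K[:2,:2]@s+K[:2,2]
E
python3 - <<'E'
from h import *
for n in("scene","top"):
    im=cams.snapshot(n);cv2.imwrite(f"pics/{n}0.png",im[:,:,::-1]);i=cams.camera_info(n);print(n,np.round(i["T"],3).tolist(),i["K"],i["k1"])
s=manip.sense();print(s)
E
```

```text
pics
scene [[-0.248, 0.711, -0.657, 1.212], [0.969, 0.172, -0.18, 0.195], [-0.015, -0.681, -0.732, 0.819], [0.0, 0.0, 0.0, 1.0]] [[365.45689173   0.         258.19303949]
 [  0.         365.45689173 190.4736026 ]
 [  0.           0.           1.        ]] -0.037630627768031284
top [[0.045, -0.971, 0.236, 0.318], [-0.999, -0.044, 0.008, 0.02], [0.003, -0.236, -0.972, 1.226], [0.0, 0.0, 0.0, 1.0]] [[495.45823906   0.         263.69226228]
 [  0.         495.45823906 197.42087238]
 [  0.           0.           1.        ]] -0.12231838306393042
{'t': 0.1, 'q': array([-1.44850267e+00,  5.28385452e-01,  1.43376459e+00,  3.30977401e-06,
        1.18140956e+00, -1.78468986e-01]), 'qd': array([ 0.00042668, -0.00279238, -0.00204675,  0.00064398,  0.00063551,
        0.0010758 ]), 'tau': array([ 8.70730328e-04, -4.43301916e+01, -1.78586662e+01, -1.68624670e-04,
        3.83797305e-03, -7.96016053e-06]), 'tcp_pos': array([ 0.18512807, -0.59632057,  0.24942696]), 'tool_rot': array([ 9.88713638e-01,  1.49814467e-01,  2.91496491e-05, -9.83043499e-04]), 'force': array([ 0.71369272,  0.70065544, -0.79522147]), 'ft_torque': array([ 0.03573157, -0.00444937, -0.02144563]), 'gripper_force': 0.0, 'finger_gap': 1.0049742776239}
```

View pics/scene0.png

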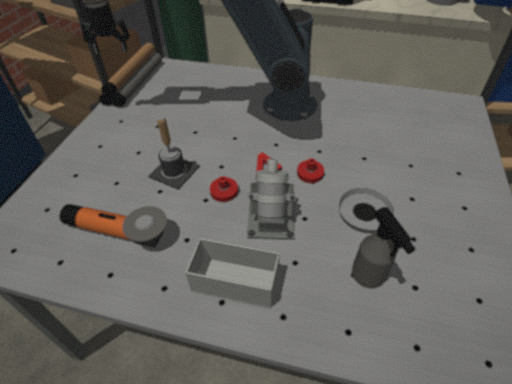

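View pics/top0.png

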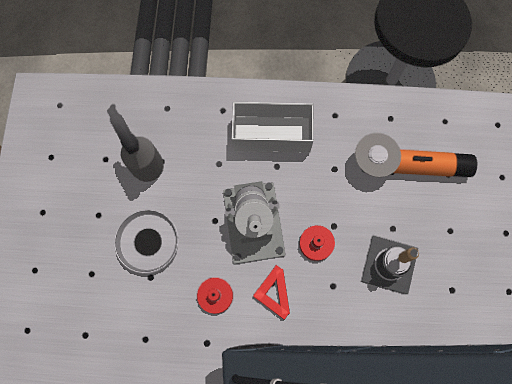

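Scene view: candidates for the cap are the grey one on the canister (scene 271,165; top 255,226) and the red caps at scene (224,188), (311,171) / top (317,243), (214,296). I choose the grey one on the canister. For the brush there is only the one in the stand at top (400,258) / scene (165,135). The dish is at top (147,242). Checking these in a close crop.

```bash
python3 - <<'E'
import cv2,numpy as np
s=cv2.imread("pics/scene0.png");t=cv2.imread("pics/top0.png")
f=lambda im,x,y,w,h:cv2.resize(im[y:y+h,x:x+w],(400,300),interpolation=cv2.INTER_CUBIC)
cv2.imwrite("pics/crop0.png",np.vstack([np.hstack([f(s,225,145,100,75+15)[:300],f(s,130,110,100,75)]),np.hstack([f(t,210,175,100,75+15),f(t,350,220,80,60)])]))
E
```

```text
(no output)
```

View pics/crop0.png

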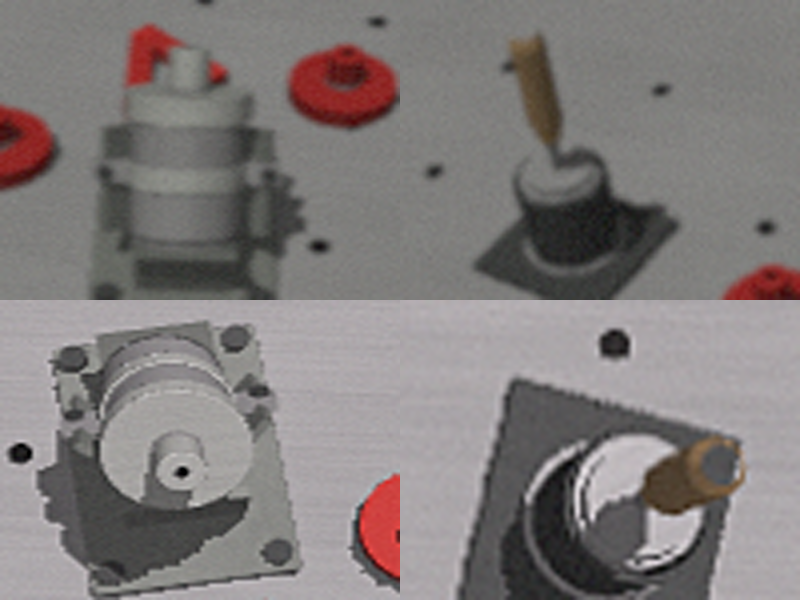

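The crop confirms it: the cap on the canister is plain grey with its fitting end at about top (255,226.5), scene (272.5,160.5). The brush's handle end is at about top (414,252.5), scene (161,119.5), and the red caps are off the canister.

```bash
python3 - <<'E'
from h import *
p=lambda *a:print(*[np.round(x,4) if not isinstance(x,str) else x for x in a])
p("fit z",onz("top",255.2,226.6,.172),onz("scene",272.5,160.6,.172),*tri((272.5,160.6),(255.2,226.6)))
p("disc",onz("top",254.2,219.1,.1441))
a,b=onz("top",285,255.4,.01),onz("top",273.2,190,.01);p("R edge",a-b,np.degrees(np.arctan2(*(a-b)[1::-1])))
a,b=onz("top",233,262.6,.01),onz("top",223,193,.01);p("L edge",a-b,np.degrees(np.arctan2(*(a-b)[1::-1])))
p("handle",onz("top",414,252.4,.211),*tri((161.3,119.5),(414,252.4)))
p("head",onz("top",398,260.6,.088))
t=cv2.imread("pics/top0.png");hsv=cv2.cvtColor(t,cv2.COLOR_BGR2HSV)
m=((hsv[...,2]<105)).astype(np.uint8)*255;m[:225]=0;m[300:]=0;m[:,:355]=0;m[:,425:]=0
m=cv2.morphologyEx(m,cv2.MORPH_CLOSE,np.ones((15,15)))
c=max(cv2.findContours(m,0,2)[0],key=cv2.contourArea);h=cv2.approxPolyDP(cv2.convexHull(c),4,True)[:,0];print(h.tolist())
for q in h:p("corner",onz("top",*q,.008))
# dish: rim ellipse
for g,nm,z in((t,"top",.026),):
    e=cv2.Canny(cv2.GaussianBlur(cv2.cvtColor(g,6),(3,3),0),40,120);e[:200]=0;e[285:]=0;e[:,:105]=0;e[:,190:]=0
    pts=np.argwhere(e)[:,::-1].astype(np.float32);el=cv2.fitEllipse(cv2.convexHull(pts));p("dish",np.array(el[0]),np.array(el[1]),onz(nm,*el[0],z))
b,gx=[],None
red=cv2.inRange(hsv,(0,120,60),(8,255,255))|cv2.inRange(hsv,(172,120,60),(180,255,255))
for c in cv2.findContours(red,0,2)[0]:
    if cv2.contourArea(c)>100:
        M=cv2.moments(c);p("red",onz("top",M["m10"]/M["m00"],M["m01"]/M["m00"],.02))
p("bottle top",onz("top",112,108,.225),"bottle",tri((372,265),(142,160))[0],"square",proj("top",[.35,0,0]))
E
```

```text
fit z [0.5089 0.0445 0.172 ] [0.518  0.0462 0.172 ] [0.5102 0.0446 0.1648] 0.0002
disc [0.5307 0.0482 0.1441]
R edge [-0.1647 -0.0357  0.    ] -167.7552
L edge [-0.1746 -0.0356  0.    ] -168.4652
handle [ 0.4616 -0.2889  0.211 ] [ 0.4618 -0.2893  0.2082] 0.0009
head [ 0.4584 -0.2881  0.088 ]
[[394, 226], [417, 248], [408, 291], [370, 291], [361, 280], [372, 236]]
corner [ 0.5553 -0.3007  0.008 ]
corner [ 0.5017 -0.3586  0.008 ]
corner [ 0.3942 -0.3341  0.008 ]
corner [ 0.3911 -0.2395  0.008 ]
corner [ 0.4171 -0.2172  0.008 ]
corner [ 0.5275 -0.2445  0.008 ]
dish [144.5507 240.758 ] [63.3201 80.5932] [0.4871 0.318  0.026 ]
red [0.3643 0.1375 0.02  ]
red [ 0.3771 -0.005   0.02  ]
red [ 0.5033 -0.1048  0.02  ]
bottle top [0.7494 0.3725 0.225 ] bottle [0.689  0.3386 0.0428] square [271.3307 304.2342]
```

```bash
cat >> h.py <<'E'
phi=np.radians(-168);A=np.array([np.sin(np.radians(35))*np.cos(phi),np.sin(np.radians(35))*np.sin(phi),np.cos(np.radians(35))])
O=np.array([.5305,.0475,.1441])-.121*A
DISH=np.array([.484,.312]);STAND=np.array([.4565,-.288])
def pose(tip,yh,tilt,az=phi):   # tool z = -(lean dir tilt deg to az); yh = heading of y, deg
    t=np.radians(tilt);z=-np.array([np.sin(t)*np.cos(az),np.sin(t)*np.sin(az),np.cos(t)])
    h=np.radians(yh);y=np.array([np.cos(h),np.sin(h),0]);y-=z*(y@z);y/=np.linalg.norm(y)
    return np.array(tip),np.c_[np.cross(y,z),y,z]
def rel(p,M):
    s=manip.sense();Rt=R.from_quat(s["tool_rot"]).as_matrix()
    print("now",np.round(s["tcp_pos"],4),"cm",np.round(100*Rt.T@(p-s["tcp_pos"]),2),"deg",np.round(R.from_matrix(Rt.T@M).as_rotvec(degrees=True),1))
def circ(im,cam,c,n,r,col,sc,off):
    n=np.array(n,float);u=np.cross(n,[0.3,1,.1]);u/=np.linalg.norm(u);v=np.cross(n,u)
    q=[(proj(cam,c+r*(np.cos(t)*u+np.sin(t)*v))-off+.5)*sc for t in np.linspace(0,6.3,60)]
    cv2.polylines(im,[np.round(q).astype(int)],True,col,1)
def overlay(name,cam,raw,x,y,w,hh,sc,cs):
    im=cv2.resize(raw[y:y+hh,x:x+w],None,fx=sc,fy=sc,interpolation=cv2.INTER_CUBIC)
    for c,n,r,col in cs: circ(im,cam,np.array(c),n,r,col,sc,np.array([x,y]))
    return im
E
python3 - <<'E'
from h import *
Z=[0,0,1];G=(0,255,0);B=(255,0,0);Y=(0,255,255)
cs=[(O+.121*A,A,.043,G),(O+.155*A,A,.014,B),(O,A,.038,Y),(O+.099*A,A,.043,G)]
cs+=[([*DISH,.026],Z,.08,G),([*DISH,.005],Z,.069,B),([*STAND,.078],Z,.0365,G),([*STAND,.013+.2-.02],Z,.013,B)]
t=cv2.imread("pics/top0.png");s=cv2.imread("pics/scene0.png")
a=overlay("",'top',t,100,170,330,130,2.4,cs)
b=overlay("",'scene',s,145,105,265,140,3,cs)[:288]
b=cv2.resize(b,(792,288));cv2.imwrite("pics/ov0.png",np.vstack([a,b]))
rel(*pose(O+.21*A+[0,0,.0],-78,35))
E
```

```text
now [ 0.1851 -0.5963  0.2494] cm [ 46.98 -51.72   3.36] deg [-1.7 35.   5. ]
```

View pics/ov0.png

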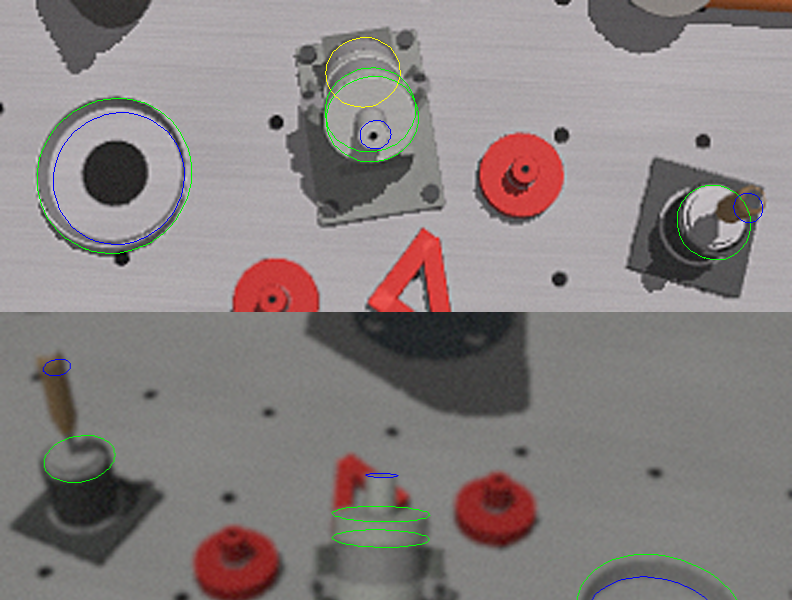

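The overlay shows that the cap/canister model and dish fit to within a pixel or two. The stand circle sits about 4 mm off: its plate corners are at overlay (655,158), (765,187), (738,298), (627,268). I'll correct that before the brush step and start moving now, lifting first.

```bash
python3 - <<'E'
from h import *
c=[onz("top",100+u/2.4,170+v/2.4,.008) for u,v in((655,158),(765,187),(738,298),(627,268))]
print(np.round(c,4),np.mean(c,0))
print(tri((363,212),(148,241)))
print("stand scene", onz("scene",145+76/3*265*3/792/1.0,105+(465-312)/3,.078))
E
```

```text
[[ 0.528  -0.2468  0.008 ]
 [ 0.502  -0.3631  0.008 ]
 [ 0.3864 -0.3328  0.008 ]
 [ 0.413  -0.2178  0.008 ]] [ 0.457375   -0.29012481  0.008     ]
(array([0.49016503, 0.31219968, 0.00424783]), np.float64(0.004645235507280369))
stand scene [ 0.4691728  -0.28413315  0.078     ]
```

carry_out:
  targets:
    - [[0,0,-4,0,0,0,8.5],[3,-4,-8,0,5,0,8.5],[7,-8,-10,0,10,1,8.5],[10,-11,-10,0,15,2,8.5],[13,-14,-10,0,20,3,8.5],[16,-17,-10,0,25,3,8.5],[19,-20,-10,0,30,4,8.5],[22,-23,-10,-1,35,5,8.5],[25,-26,-10,-1.7,35,5,8.5],[28,-29,-10,-1.7,35,5,8.5],[31,-32,-10,-1.7,35,5,8.5],[34,-36,-9,-1.7,35,5,8.5]]

```text
t: 1.1
tcp_pos: [0.3833, -0.1986, 0.3463]
tool_rot: [0.948, 0.1, 0.3, -0.03]
force: [1.1, -0.4, 0.3]
finger_gap: 0.992
gripper_force: 0.0
```

```bash
python3 - <<'E'
from h import *
s=manip.sense();print(np.round(s["q"],2))
rel(*pose(O+.20*A,-78,35))
rel(*pose(O+.145*A,-78,35))
E
```

```text
[-1.14  0.03  2.05  0.71  1.04 -0.14]
now [ 0.3833 -0.1986  0.3463] cm [  4.39 -21.07  19.79] deg [ 0.2 -0.1  0.1]
now [ 0.3833 -0.1986  0.3463] cm [  4.38 -21.09  25.29] deg [ 0.2 -0.1  0.1]
```

carry_out:
  targets:
    - [[1,-3,2,0,0,0,8.5],[2,-6,4,0,0,0,8.5],[3,-9,6,0,0,0,8.5],[4.4,-12,8,0,0,0,8.5],[4.4,-15,10,0,0,0,8.5],[4.4,-18,12,0,0,0,8.5],[4.4,-21.1,14,0,0,0,8.5],[4.4,-21.1,17,0,0,0,8.5],[4.4,-21.1,19.8,0,0,0,8.5],[4.4,-21.1,19.8,0,0,0,8.5]]

```text
t: 1.93
tcp_pos: [0.4857, 0.0389, 0.2066]
tool_rot: [0.949, 0.101, 0.298, -0.031]
force: [0.2, -0.5, -0.1]
finger_gap: 1.0
gripper_force: 0.0
```

```bash
python3 - <<'E'
from h import *
s=manip.sense();print(np.round(s["q"],2))
rel(*pose(O+.145*A,-78,35))
t=cams.snapshot("top")[:,:,::-1];sc=cams.snapshot("scene")[:,:,::-1]
a=cv2.resize(t[140:300,180:340],(400,400));b=cv2.resize(sc[100:230,205:335],(400,400))
cv2.imwrite("pics/pre.png",np.hstack([a,b]))
E
```

```text
[-0.33  0.35  2.24  1.51  0.3  -0.39]
now [0.4857 0.0389 0.2066] cm [0.16 0.1  5.33] deg [-0.   0.1  0.2]
```

View pics/pre.png

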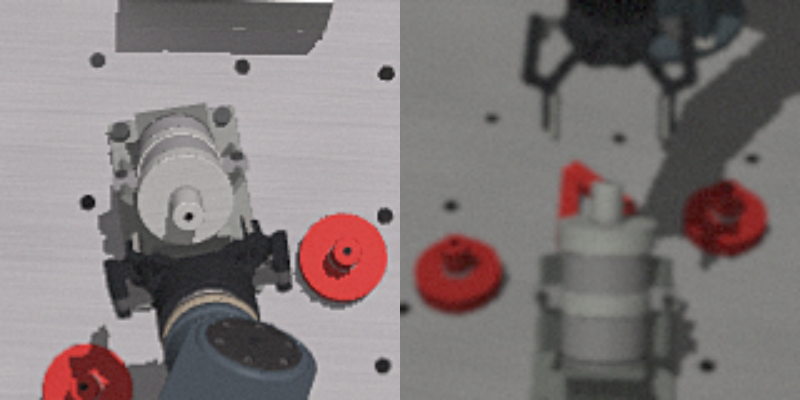

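The gripper is lined up with the fitting: the fingers at right-panel x 550/668 have their midpoint at 609, and the fitting is at 607. Going down along the axis and gripping.

carry_out:
  targets:
    - [[0.15,0.1,1.5,0,0,0,8.5],[0.15,0.1,3,0,0,0,8.5],[0.15,0.1,4.3,0,0,0,8.0],[0.15,0.1,5.3,0,0,0,6.5],[0.15,0.1,5.3,0,0,0,5],[0.15,0.1,5.3,0,0,0,4],[0.15,0.1,5.3,0,0,0,2],[0.15,0.1,5.3,0,0,0,2],[0.15,0.1,5.3,0,0,0,2],[0.15,0.1,5.3,0,0,0,2],[0.15,0.1,5.3,0,0,0,2]]
  force: 40

```text
t: 2.95
tcp_pos: [0.5158, 0.0438, 0.1671]
tool_rot: [0.948, 0.101, 0.3, -0.031]
force: [-4.4, 2.2, 6.9]
finger_gap: 0.313
gripper_force: 39.8
```

```bash
python3 - <<'E'
from h import *
s=manip.sense();print(np.round(s["q"],2),s["force"],s["finger_gap"],s["gripper_force"])
rel(*pose(O+.145*A,-78,35))
E
```

```text
[-0.28  0.48  2.2   1.9   0.29 -0.76] [-4.42784743  2.16277616  6.87342273] 0.3130123588972422 39.838879108428955
now [0.5158 0.0438 0.1671] cm [-0.08 -0.06  0.35] deg [ 0.  -0.1  0.1]
```

carry_out:
  targets:
    - [[0,0,-0.4,0,0,0,2],[0,0,-1,0,0,0,2],[0,0,-1.6,0,0,0,2],[0,0,-2.2,0,0,0,2],[0,0,-3,0,0,0,2],[0,0,-4,0,0,0,2],[0.5,0,-5,0,0,0,2],[1.5,0,-6.5,0,0,0,2],[2.5,0,-8,0,0,0,2]]

```text
t: 3.7
tcp_pos: [0.4909, 0.0381, 0.2413]
tool_rot: [0.949, 0.1, 0.299, -0.031]
force: [1.0, 0.0, -1.5]
finger_gap: 0.31
gripper_force: 39.6
```

```bash
python3 - <<'E'
from h import *
s=manip.sense();print(np.round(s["q"],2),s["force"],s["finger_gap"],s["gripper_force"])
D=np.array([.487,.312])
rel(*pose([*D,.20],-78,0)); rel(*pose([*D,.20],-60,0))
t=cams.snapshot("top")[:,:,::-1];cv2.imwrite("pics/mouth_raw.png",t)
sc=cams.snapshot("scene")[:,:,::-1];cv2.imwrite("pics/mouth_raw_s.png",sc)
a=cv2.resize(t[140:300,180:340],(400,400));b=cv2.resize(sc[100:230,205:335],(400,400))
cv2.imwrite("pics/lift.png",np.hstack([a,b]))
E
```

```text
[-0.32  0.26  2.18  1.1   0.33  0.04] [ 0.98190353  0.01588003 -1.46857597] 0.30959936597435567 39.61641311645508
now [0.4909 0.0381 0.2413] cm [  2.01 -26.88   6.42] deg [  0. -35.   0.]
now [0.4909 0.0381 0.2413] cm [  2.01 -26.88   6.42] deg [  5.5 -34.7 -17.4]
```

View pics/lift.png

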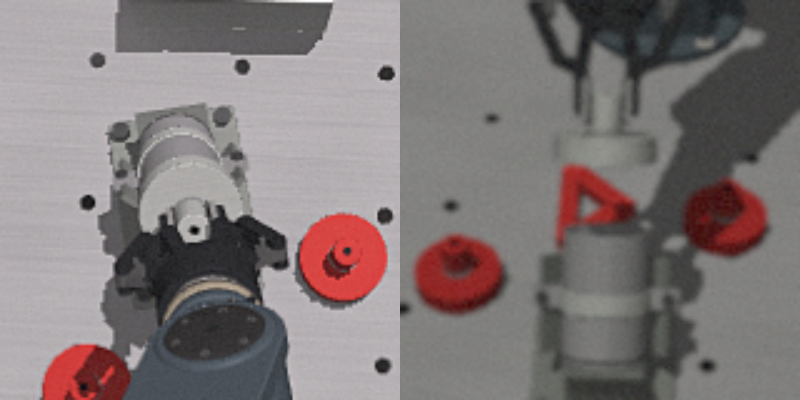

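The cap hangs squarely in the fingers and the mouth is open. Carrying it over the dish and levelling.

carry_out:
  targets:
    - [[1,-0.5,-1.5,0,0,0,2],[2,-2.5,-1,0,-3,0,2],[3,-5,-0.5,0,-7,0,2],[3.5,-8,0,0,-11,0,2],[4,-11,0.5,0,-15,0,2],[4.2,-14,1,0,-19,0,2],[4.4,-17,1.5,0,-23,0,2],[4.6,-20,2,0,-27,0,2],[4.8,-23,2.2,0,-31,0,2],[4.9,-25.5,2.3,0,-34,0,2],[4.9,-26.9,2.3,0,-35,0,2],[4.9,-26.9,2.3,0,-35,0,2]]

```text
t: 4.8
tcp_pos: [0.4867, 0.3196, 0.2486]
tool_rot: [0.994, 0.109, -0.0, -0.003]
force: [0.3, -0.1, -2.1]
finger_gap: 0.316
gripper_force: 39.8
```

```bash
python3 - <<'E'
from h import *
s=manip.sense();print(np.round(s["q"],2))
rel(*pose([.487,.312,.1],-78,0));rel(*pose([.487,.312,.052],-78,0))
E
```

```text
[0.39 0.47 1.55 0.01 1.12 1.73]
now [0.4867 0.3196 0.2486] cm [-0.14  0.85 14.85] deg [-0.4 -0.   0.6]
now [0.4867 0.3196 0.2486] cm [-0.14  0.89 19.65] deg [-0.4 -0.   0.6]
```

carry_out:
  targets:
    - [[0,0.4,2,0,0,0,2],[-0.1,0.8,5,0,0,0,2],[-0.1,0.8,8,0,0,0,2],[-0.1,0.8,11,0,0,0,2],[-0.1,0.8,14,0,0,0,2],[-0.1,0.8,16,0,0,0,2],[-0.1,0.8,17.5,0,0,0,2],[-0.1,0.8,18.3,0,0,0,2],[-0.1,0.8,18.7,0,0,0,2],[-0.1,0.8,19,0,0,0,2],[-0.1,0.8,19.2,0,0,0,2],[-0.1,0.8,19.4,0,0,0,2]]

```text
t: 5.8
tcp_pos: [0.4894, 0.3049, 0.0571]
tool_rot: [0.994, 0.106, 0.002, -0.0]
force: [0.7, -0.4, -0.9]
finger_gap: 0.312
gripper_force: 39.9
```

carry_out:
  targets:
    - [[0,0,0.1,0,0,0,2],[0,0,0.2,0,0,0,2],[0,0,0.3,0,0,0,2],[0,0,0.4,0,0,0,2]]

```text
t: 6.13
tcp_pos: [0.4893, 0.3047, 0.0546]
tool_rot: [0.994, 0.105, 0.002, 0.0]
force: [-2.8, -2.9, 20.0]
finger_gap: 0.313
gripper_force: 41.8
```

Contact with the floor. Easing the force, then opening gently and lifting clear.

carry_out:
  targets:
    - [[0,0,-0.1,0,0,0,2.8],[0,0,-0.1,0,0,0,3.2],[0,0,-0.1,0,0,0,4],[0,0,-0.1,0,0,0,5],[0,0,-0.1,0,0,0,5.5],[0,0,-1,0,0,0,5.5],[0,0,-2.5,0,0,0,5.5],[0,0,-5,0,0,0,5.5],[0,0,-8,0,0,0,6],[0,0,-12,0,0,0,6],[0,0,-16,0,0,0,6],[0,0,-20,0,0,0,6]]

```text
t: 7.13
tcp_pos: [0.4877, 0.3045, 0.2545]
tool_rot: [0.994, 0.105, 0.001, 0.0]
force: [1.4, 1.8, -0.1]
finger_gap: 0.706
gripper_force: 0.0
```

```bash
python3 - <<'E'
from h import *
t=cams.snapshot("top")[:,:,::-1];sc=cams.snapshot("scene")[:,:,::-1]
cv2.imwrite("pics/t2.png",t);cv2.imwrite("pics/s2.png",sc)
Z=[0,0,1];G=(0,255,0);B=(255,0,0)
cs=[(O+.115*A,A,.035,G),(O+.115*A,A,.038,B)]
st=[([.4575,-.290,.078],Z,.0365,G),([.4575,-.290,.205],Z,.013,B)]
a=overlay("",'top',t,205,170,80,60,5,cs);b=overlay("",'scene',sc,230,140,80,60,5,cs)
c=overlay("",'top',t,360,220,80,60,5,st);d=overlay("",'scene',sc,135,110,80,60,5,st)
c2=cv2.resize(t[200:290,100:220],(400,300))
cv2.imwrite("pics/ov2.png",np.vstack([np.hstack([a,c2]),np.hstack([c,d])]))
E
```

```text
(no output)
```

View pics/ov2.png

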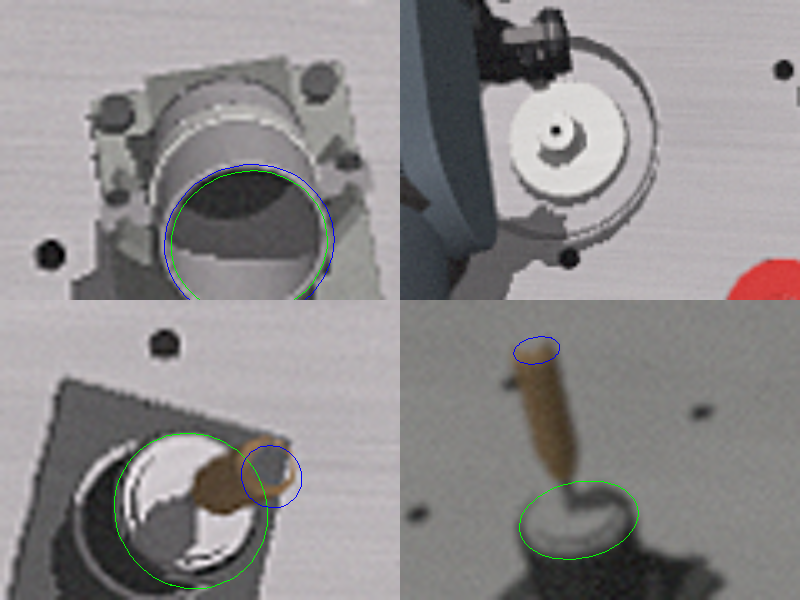

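The overlay shows the cap flat in the dish, top-right (557,131). The mouth sits about 1 px up and left of the model, so I shift the model by 1–2 mm. The stand and handle end (bottom row) match to within a few mm. For the brush I'll grip the handle with the tool leaning 35° to it, so the tool is vertical in the canister and stays within reach.

```bash
cat >> h.py <<'E'
O=O+[.001,.0015,0]
STAND=np.array([.4575,-.290]);G=.165
P12=np.radians(12)
E
python3 - <<'E'
from h import *
g=np.array([.460,-.2895,.013+G]);p,M=pose(g,-78,35,P12)
print(M.round(3))
rel(g-.10*M[:,2],M);rel(g,M);print(g-.1*M[:,2])
E
```

```text
[[ 0.801  0.208 -0.561]
 [ 0.17  -0.978 -0.119]
 [-0.574 -0.    -0.819]]
now [0.4923 0.3064 0.2604] cm [-9.93 57.6  -0.23] deg [ -0.1 -36.    0.2]
now [0.4923 0.3064 0.2604] cm [-15.82  57.6    7.85] deg [ -0.1 -36.    0.2]
[ 0.51610424 -0.27757468  0.2599152 ]
```

carry_out:
  targets:
    - [[0,2,-0.3,0,0,0,8.5],[-0.5,5,-2,0,-3,0,8.5],[-1,8.5,-3,0,-6,0,8.5],[-2,12,-4,0,-10,0,8.5],[-2.5,16,-4,0,-14,0,8.5],[-3,20,-4,0,-18,0,8.5],[-4,24,-4,0,-22,0,8.5],[-5,28,-4,0,-26,0,8.5],[-5.5,32,-4,0,-30,0,8.5],[-6,36,-4,0,-33,0,8.5],[-7,40,-4,0,-36,0,8.5],[-7.5,43,-4,0,-36,0,8.5]]

```text
t: 8.23
tcp_pos: [0.505, -0.1344, 0.2908]
tool_rot: [0.945, 0.1, -0.308, 0.032]
force: [-0.1, 0.6, -0.6]
finger_gap: 0.998
gripper_force: 0.0
```

```bash
python3 - <<'E'
from h import *
s=manip.sense();print(np.round(s["q"],2))
g=np.array([.460,-.2895,.013+G]);p,M=pose(g,-78,35,P12)
rel(g-.10*M[:,2],M);rel(g,M)
E
```

```text
[-0.32  0.61  1.32 -0.31  1.77  1.07]
now [ 0.505  -0.1344  0.2908] cm [ 0.28 14.23  3.61] deg [0.  1.1 0. ]
now [ 0.505  -0.1344  0.2908] cm [ 0.48 14.23 13.61] deg [0.  1.1 0. ]
```

carry_out:
  targets:
    - [[0.1,3,0,0,0.5,0,8.5],[0.2,6,1,0,1,0,8.5],[0.3,9,2,0,1,0,8.5],[0.3,12,3,0,1,0,8.5],[0.3,14.2,3.6,0,1,0,8.5],[0.3,14.2,4,0,1,0,8.5],[0.3,14.2,5,0,1,0,8.5],[0.3,14.2,5,0,1,0,8.5]]

```text
t: 8.9
tcp_pos: [0.5066, -0.275, 0.2486]
tool_rot: [0.948, 0.101, -0.3, 0.03]
force: [-0.1, 0.5, -1.1]
finger_gap: 0.995
gripper_force: 0.0
```

```bash
python3 - <<'E'
from h import *
g=np.array([.460,-.2895,.013+G]);p,M=pose(g,-78,35,P12)
rel(g,M)
E
```

```text
now [ 0.5066 -0.275   0.2486] cm [0.07 0.47 8.57] deg [-0.1  0.1  0.1]
```

carry_out:
  targets:
    - [[0,0.3,1.5,0,0,0,8.5],[0,0.4,3.5,0,0,0,8.5],[0,0.4,5.5,0,0,0,8.5],[0,0.4,7.5,0,0,0,8.5],[0,0.4,8.5,0,0,0,8.5],[0,0.4,8.5,0,0,0,6],[0,0.4,8.5,0,0,0,4.5],[0,0.4,8.5,0,0,0,1.5],[0,0.4,8.5,0,0,0,1.5],[0,0.4,8.5,0,0,0,1.5],[0,0.4,8.5,0,0,0,1.5],[0,0.4,8.5,0,0,0,1.5]]
  force: 90

```text
t: 9.9
tcp_pos: [0.4623, -0.2902, 0.1818]
tool_rot: [0.949, 0.1, -0.298, 0.032]
force: [1.1, 0.4, 5.0]
finger_gap: 0.276
gripper_force: 88.4
```

```bash
python3 - <<'E'
from h import *
g=np.array([.460,-.2895,.013+G]);p,M=pose(g,-78,35,P12)
rel(g,M)
t=cams.snapshot("top")[:,:,::-1];sc=cams.snapshot("scene")[:,:,::-1]
a=cv2.resize(t[200:320,350:470],(400,400));b=cv2.resize(sc[80:200,110:230],(400,400))
cv2.imwrite("pics/grip.png",np.hstack([a,b]))
E
```

```text
now [ 0.4623 -0.2902  0.1818] cm [ 0.04 -0.11  0.43] deg [ 0.1 -0.1  0. ]
```

View pics/grip.png

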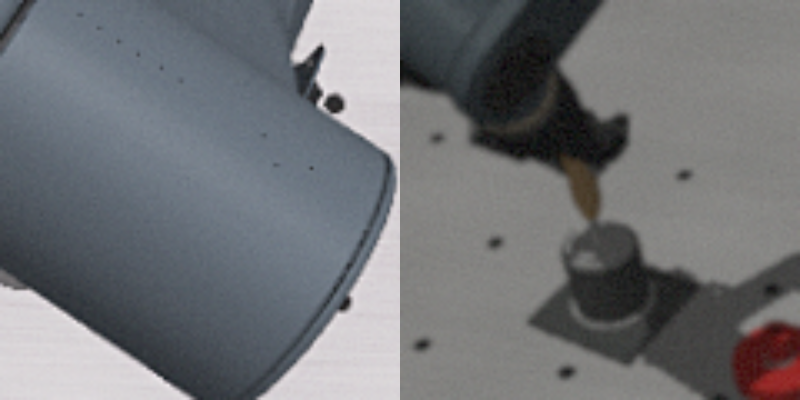

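The handle is in the jaws (right panel 580,185) and the brush is upright in its stand. Lifting it straight up; world up in tool axes is (-0.57, 0, -0.82).

```bash
python3 - <<'E'
from h import *
import json
s=manip.sense();M=R.from_quat(s["tool_rot"]).as_matrix();p=s["tcp_pos"]
ax=np.array([.012,0,1.]);ax/=np.linalg.norm(ax)
tip=np.array([.458,-.290,.013])
at=M.T@ax;at[1]=0;at/=np.linalg.norm(at);tt=M.T@(tip-p);tt[1]=0
print(at,tt)
open("b.py","w").write(f"""from h import *
at=np.array({at.tolist()});tt=np.array({tt.tolist()})
def bp(tip,ax,yh):  # tool pose putting the brush tip at tip, its axis along ax, tool y heading yh deg
    ax=np.array(ax,float);h=np.radians(yh);y=np.array([np.cos(h),np.sin(h),0]);y-=ax*(ax@y);y/=np.linalg.norm(y)
    W=np.c_[np.cross(y,ax),y,ax];L=np.c_[np.cross([0,1,0],at),[0,1,0],at];M=W@L.T
    return np.array(tip)-M@tt,M
""")
E
cat > w.py <<'E'
from b import *
import sys
for s in map(float,sys.argv[1:]): print(s);rel(*bp(O+s*A,A,-78))
s=manip.sense();M=R.from_quat(s["tool_rot"]).as_matrix();print("axis in tool",(M.T@A).round(3),"tip s",A@(s["tcp_pos"]+M@tt-O),"off",np.linalg.norm(np.cross(A,s["tcp_pos"]+M@tt-O)),"F",s["force"].round(1))
E
python3 w.py .16
```

```text
[-0.56199409  0.         -0.82714124] [0.09306345 0.         0.14082933]
0.16
now [ 0.4623 -0.2902  0.1818] cm [ -5.92 -31.71 -12.24] deg [ 0.1 35.7  0.1]
axis in tool [-0.939  0.    -0.344] tip s 0.09527306525425736 off 0.3710994914447999 F [0.7 1.  5.7]
```

carry_out:
  targets:
    - [[-0.3,0,-0.4,0,0,0,1.5],[-0.8,0,-1.2,0,0,0,1.5],[-1.7,0,-2.4,0,0,0,1.5],[-2.6,0,-3.7,0,0,0,1.5],[-3.5,0,-5,0,0,0,1.5],[-4.4,0,-6.3,0,0,0,1.5],[-5.5,0,-7.8,0,0,0,1.5],[-6.6,0,-9.4,0,0,0,1.5],[-8,0,-11.4,0,0,0,1.5],[-9.2,0,-13.1,0,0,0,1.5],[-9.8,0,-14,0,0,0,1.5],[-9.8,0,-14,0,0,0,1.5]]

```text
t: 11.0
tcp_pos: [0.4624, -0.2907, 0.3544]
tool_rot: [0.949, 0.1, -0.296, 0.034]
force: [1.2, -0.6, -1.2]
finger_gap: 0.279
gripper_force: 88.2
```

```bash
python3 - <<'E'
from h import *
t=cams.snapshot("top")[:,:,::-1];sc=cams.snapshot("scene")[:,:,::-1]
cv2.imwrite("pics/t3.png",t);cv2.imwrite("pics/s3.png",sc);print(manip.sense()["q"].round(2))
E
python3 w.py .16
```

```text
[-0.56  0.54  1.26 -0.42  1.79  0.8 ]
0.16
now [ 0.4615 -0.2899  0.3511] cm [  3.84 -31.69   1.64] deg [ 0.  35.7  0.1]
axis in tool [-0.939 -0.001 -0.344] tip s 0.2344084833100743 off 0.33100351229825464 F [-0.6  0.7 -1.8]
```

carry_out:
  targets:
    - [[0.2,-1.5,0,0,2,0,1.5],[0.5,-4,0,0,5,0,1.5],[0.8,-7,0,0,9,0,1.5],[1.1,-10,0,0,13,0,1.5],[1.4,-13,0,0,17,0,1.5],[1.8,-16.5,0,0,21,0,1.5],[2.2,-20,0,0,25,0,1.5],[2.6,-23,0.2,0,29,0,1.5],[3,-26,0.5,0,33,0,1.5],[3.4,-29,1,0,35.7,0,1.5],[3.8,-31.7,1.6,0,35.7,0,1.5],[3.8,-31.7,1.6,0,35.7,0,1.5]]

```text
t: 12.1
tcp_pos: [0.4113, 0.0286, 0.3137]
tool_rot: [0.994, 0.107, 0.003, -0.003]
force: [-0.1, 0.1, -0.3]
finger_gap: 0.277
gripper_force: 88.6
```

```bash
python3 - <<'E'
from b import *
from h import *
Gn=(0,255,0);B=(255,0,0)
s=manip.sense();M=R.from_quat(s["tool_rot"]).as_matrix();p=s["tcp_pos"]+M@tt;a=M@at;print(s["q"].round(2))
t=cams.snapshot("top")[:,:,::-1];sc=cams.snapshot("scene")[:,:,::-1]
cs=[(O+.115*A,A,.035,Gn),(p,a,.031,B),(p+.075*a,a,.031,B)]
x=overlay("",'top',t,205,150,100,120,4,cs);y=overlay("",'scene',sc,225,100,100,120,4,cs)
cv2.imwrite("pics/ov3.png",np.hstack([x,y]))
E
python3 w.py .16 .12
```

```text
[-0.21  0.15  1.85  0.01  1.15  1.14]
0.16
now [0.4152 0.0253 0.3152] cm [ 0.13  0.1  -0.04] deg [-0.   0.2  0.2]
0.12
now [0.4152 0.0253 0.3152] cm [2.39 0.11 3.26] deg [-0.   0.2  0.2]
axis in tool [-0.565 -0.003 -0.825] tip s 0.1604290604431613 off 0.0023674928062636423 F [-0.5 -0.5 -1.3]
```

View pics/ov3.png

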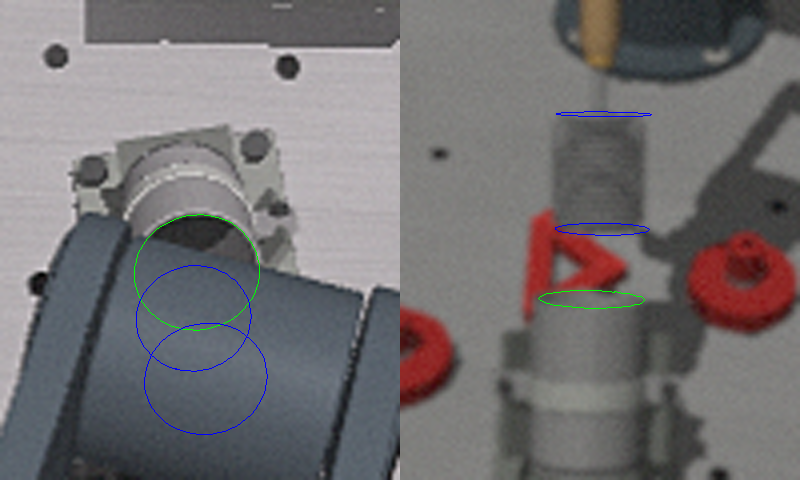

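The right panel shows the brush head at x 553–645, on line above the mouth, which is at about x 534–646. Working out the sideways correction from these edges.

```bash
python3 - <<'E'
from h import *
for s in (.03,.08,.115,.16,.235): print(s,((proj("scene",O+s*A)-[225,100]+.5)*4).round(1))
im=cv2.imread("pics/ov3.png");g=im[:,400:].mean(2)
for y0,y1 in((140,215),(310,345),(405,430)):
    r=cv2.GaussianBlur(g[y0:y1].mean(0)[None],(9,1),0)[0];d=np.diff(r);print(y0,[(i,round(d[i],1)) for i in np.argsort(-abs(d))[:14]])
E
```

```text
0.03 [188.4 422.9]
0.08 [189.8 350.4]
0.115 [190.9 298.7]
0.16 [192.2 231. ]
0.235 [194.4 115.5]
140 [(np.int64(244), np.float64(4.9)), (np.int64(243), np.float64(4.9)), (np.int64(242), np.float64(4.7)), (np.int64(245), np.float64(4.7)), (np.int64(241), np.float64(4.2)), (np.int64(246), np.float64(4.2)), (np.int64(247), np.float64(3.5)), (np.int64(240), np.float64(3.5)), (np.int64(151), np.float64(-3.4)), (np.int64(152), np.float64(-3.3)), (np.int64(150), np.float64(-3.2)), (np.int64(153), np.float64(-3.0)), (np.int64(149), np.float64(-2.9)), (np.int64(248), np.float64(2.9))]
310 [(np.int64(305), np.float64(3.4)), (np.int64(306), np.float64(3.4)), (np.int64(304), np.float64(3.2)), (np.int64(307), np.float64(3.1)), (np.int64(122), np.float64(-3.1)), (np.int64(123), np.float64(-3.1)), (np.int64(303), np.float64(2.9)), (np.int64(121), np.float64(-2.8)), (np.int64(308), np.float64(2.7)), (np.int64(124), np.float64(-2.7)), (np.int64(47), np.float64(2.5)), (np.int64(46), np.float64(2.4)), (np.int64(48), np.float64(2.4)), (np.int64(302), np.float64(2.4))]
405 [(np.int64(99), np.float64(-3.9)), (np.int64(100), np.float64(-3.8)), (np.int64(98), np.float64(-3.8)), (np.int64(101), np.float64(-3.7)), (np.int64(97), np.float64(-3.6)), (np.int64(131), np.float64(3.6)), (np.int64(132), np.float64(3.6)), (np.int64(130), np.float64(3.5)), (np.int64(133), np.float64(3.3)), (np.int64(102), np.float64(-3.3)), (np.int64(96), np.float64(-3.2)), (np.int64(252), np.float64(3.2)), (np.int64(251), np.float64(3.1)), (np.int64(129), np.float64(3.1))]
```

carry_out:
  targets:
    - [[0.4,0.1,0.3,0,0,0,1.5],[0.8,0.1,0.9,0,0,0,1.5],[1.3,0.1,1.65,0,0,0,1.5],[1.8,0.1,2.4,0,0,0,1.5],[2.2,0.1,3,0,0,0,1.5],[2.6,0.1,3.6,0,0,0,1.5],[3,0.1,4.2,0,0,0,1.5],[3.5,0.1,4.9,0,0,0,1.5],[3.5,0.1,4.9,0,0,0,1.5]]

```text
t: 12.95
tcp_pos: [0.4522, 0.031, 0.2666]
tool_rot: [0.994, 0.105, 0.006, -0.001]
force: [-0.4, -0.3, -1.8]
finger_gap: 0.279
gripper_force: 88.6
```

```bash
python3 - <<'E'
from h import *
sc=cams.snapshot("scene")[:,:,::-1]
cv2.imwrite("pics/ins.png",cv2.resize(sc[110:210,215:335],(720,600),interpolation=cv2.INTER_CUBIC))
E
python3 w.py .10 .01
```

```text
0.1
now [0.4518 0.0311 0.2672] cm [-0.13 -0.1   0.07] deg [0.  0.1 0.1]
0.01
now [0.4518 0.0311 0.2672] cm [ 4.94 -0.09  7.51] deg [0.  0.1 0.1]
axis in tool [-0.563 -0.001 -0.826] tip s 0.09986393092776719 off 0.0015023587124613333 F [-0.7  0.3 -1.6]
```

Free so far, with no contact force. Continuing down to about 7 mm off the bottom.

carry_out:
  targets:
    - [[0.3,-0.05,0.5,0,0,0,1.5],[0.7,-0.1,1.1,0,0,0,1.5],[1.1,-0.1,1.75,0,0,0,1.5],[1.6,-0.1,2.5,0,0,0,1.5],[2.1,-0.1,3.2,0,0,0,1.5],[2.6,-0.1,4,0,0,0,1.5],[3.1,-0.1,4.7,0,0,0,1.5],[3.6,-0.1,5.5,0,0,0,1.5],[4.1,-0.1,6.2,0,0,0,1.5],[4.5,-0.1,6.9,0,0,0,1.5],[4.8,-0.1,7.35,0,0,0,1.5],[4.8,-0.1,7.35,0,0,0,1.5]]

```text
t: 14.0
tcp_pos: [0.4997, 0.0422, 0.194]
tool_rot: [0.994, 0.105, 0.006, -0.001]
force: [-0.4, -0.5, -1.5]
finger_gap: 0.279
gripper_force: 88.6
```

```bash
python3 w.py .01 .075
```

```text
0.01
now [0.4997 0.0422 0.194 ] cm [ 0.11 -0.    0.14] deg [0.  0.1 0.1]
0.075
now [0.4997 0.0422 0.194 ] cm [-3.55 -0.01 -5.23] deg [0.  0.1 0.1]
axis in tool [-0.563 -0.001 -0.826] tip s 0.011768758482700061 off 0.0003912894451455028 F [-0.4 -0.5 -1.5]
```

Probing gently for the floor to confirm the depth.

carry_out:
  targets:
    - [[0.15,0,0.2,0,0,0,1.5],[0.25,0,0.35,0,0,0,1.5],[0.32,0,0.45,0,0,0,1.5],[0.37,0,0.53,0,0,0,1.5],[0.42,0,0.6,0,0,0,1.5],[0.42,0,0.6,0,0,0,1.5]]

```text
t: 14.5
tcp_pos: [0.5036, 0.043, 0.1895]
tool_rot: [0.994, 0.105, 0.007, -0.0]
force: [-0.8, 0.1, -0.0]
finger_gap: 0.28
gripper_force: 88.9
```

```bash
python3 w.py .01 .075
```

```text
0.01
now [0.5036 0.043  0.1895] cm [-0.28 -0.01 -0.32] deg [ 0.  -0.   0.1]
0.075
now [0.5036 0.043  0.1895] cm [-3.93 -0.01 -5.7 ] deg [ 0.  -0.   0.1]
axis in tool [-0.562 -0.    -0.827] tip s 0.005782858420210226 off 0.0005333666764086019 F [-0.8  0.1 -0. ]
```

The brush touches lightly at s≈6 mm, as the model says. Strokes: up 7.2 cm (half of the head out), then back down.

carry_out:
  targets:
    - [[-0.6,0,-0.85,0,0,0,1.5],[-1.5,0,-2.15,0,0,0,1.5],[-2.4,0,-3.5,0,0,0,1.5],[-3.4,0,-4.95,0,0,0,1.5],[-4.1,0,-5.95,0,0,0,1.5],[-4.1,0,-5.95,0,0,0,1.5],[-3.4,0,-4.95,0,0,0,1.5],[-2.5,0,-3.6,0,0,0,1.5],[-1.6,0,-2.3,0,0,0,1.5],[-0.7,0,-1,0,0,0,1.5],[-0.15,0,-0.2,0,0,0,1.5],[-0.15,0,-0.2,0,0,0,1.5]]

```text
t: 15.5
tcp_pos: [0.5016, 0.043, 0.1887]
tool_rot: [0.994, 0.106, 0.004, -0.001]
force: [-0.5, 0.2, -1.3]
finger_gap: 0.283
gripper_force: 89.2
```

```bash
python3 w.py .008 .078
```

```text
0.008
now [0.5016 0.043  0.1887] cm [ 0.03  0.03 -0.24] deg [-0.1  0.3  0.1]
0.078
now [0.5016 0.043  0.1887] cm [-3.94  0.02 -6.  ] deg [-0.1  0.3  0.1]
axis in tool [-0.567 -0.002 -0.824] tip s 0.006218099622595782 off 0.0025721804901173173 F [-0.5  0.2 -1.3]
```

carry_out:
  targets:
    - [[-0.6,0,-0.85,0,0,0,1.5],[-1.5,0,-2.2,0,0,0,1.5],[-2.7,0,-4,0,0,0,1.5],[-4,0,-6,0,0,0,1.5],[-4,0,-6,0,0,0,1.5],[-4,0,-6,0,0,0,1.5]]

```text
t: 16.0
tcp_pos: [0.4626, 0.0341, 0.2517]
tool_rot: [0.994, 0.105, 0.009, 0.0]
force: [-0.6, 0.2, -1.6]
finger_gap: 0.277
gripper_force: 89.3
```

```bash
python3 w.py .008 .078
```

```text
0.008
now [0.4626 0.0341 0.2517] cm [ 3.92 -0.03  6.14] deg [ 0.1 -0.2  0.1]
0.078
now [0.4626 0.0341 0.2517] cm [ 0.   -0.03  0.33] deg [ 0.1 -0.2  0.1]
axis in tool [-0.559  0.001 -0.829] tip s 0.0807603594150598 off 0.0024559122507883096 F [-0.6  0.2 -1.6]
```

carry_out:
  targets:
    - [[0.6,0,0.9,0,0,0,1.5],[1.6,0,2.4,0,0,0,1.5],[2.6,0,3.9,0,0,0,1.5],[3.4,0,5.1,0,0,0,1.5],[3.9,0,5.8,0,0,0,1.5],[3.9,0,5.8,0,0,0,1.5],[3.9,0,5.8,0,0,0,1.5],[3.9,0,5.8,0,0,0,1.5]]

```text
t: 16.67
tcp_pos: [0.5011, 0.0425, 0.1929]
tool_rot: [0.994, 0.105, 0.007, -0.0]
force: [0.0, 0.0, -0.9]
finger_gap: 0.279
gripper_force: 89.2
```

```bash
python3 w.py .008 .078
```

```text
0.008
now [0.5011 0.0425 0.1929] cm [0.09 0.   0.19] deg [0.  0.  0.1]
0.078
now [0.5011 0.0425 0.1929] cm [-3.85 -0.   -5.6 ] deg [0.  0.  0.1]
axis in tool [-0.563 -0.001 -0.827] tip s 0.01008036831313435 off 0.00026593274677036194 F [ 0.   0.  -0.9]
```

Third bottom reached. Drawing up, pausing at half out, then out of the mouth.

carry_out:
  targets:
    - [[-0.7,0,-1,0,0,0,1.5],[-1.7,0,-2.5,0,0,0,1.5],[-2.8,0,-4.1,0,0,0,1.5],[-3.8,0,-5.6,0,0,0,1.5],[-3.8,0,-5.6,0,0,0,1.5],[-3.8,0,-5.6,0,0,0,1.5],[-4.7,0,-6.9,0,0,0,1.5],[-5.8,0,-8.5,0,0,0,1.5],[-7,0,-10.2,0,0,0,1.5],[-8,0,-11.7,0,0,0,1.5],[-9,0,-13.2,0,0,0,1.5],[-9,0,-13.2,0,0,0,1.5]]

```text
t: 17.67
tcp_pos: [0.4113, 0.0231, 0.3257]
tool_rot: [0.994, 0.105, 0.009, 0.0]
force: [0.8, 0.2, -1.4]
finger_gap: 0.278
gripper_force: 89.3
```

```bash
cat > st.py <<'E'
from b import *
import sys
for z in map(float,sys.argv[1:]): print(z);rel(*bp([*STAND,z],[0,0,1],-78))
s=manip.sense();M=R.from_quat(s["tool_rot"]).as_matrix();print("tip",(s["tcp_pos"]+M@tt).round(4),"axis",(M@at).round(3),"F",s["force"].round(1))
E
python3 st.py .18
```

```text
0.18
now [0.4113 0.0231 0.3257] cm [-1.78 31.59 -2.27] deg [  0.2 -35.2   0. ]
tip [0.5047 0.0428 0.1865] axis [-0.564 -0.119  0.817] F [ 0.8  0.2 -1.4]
```

carry_out:
  targets:
    - [[-0.5,1,-1,0,0,0,1.5],[-0.6,3,-1.8,0,-2,0,1.5],[-0.8,6,-2.1,0,-6,0,1.5],[-1,9,-2.3,0,-10,0,1.5],[-1.2,12.5,-2.3,0,-14,0,1.5],[-1.4,16,-2.3,0,-18,0,1.5],[-1.5,19.5,-2.3,0,-22,0,1.5],[-1.6,23,-2.3,0,-26,0,1.5],[-1.7,26,-2.3,0,-30,0,1.5],[-1.8,29,-2.3,0,-34,0,1.5],[-1.8,31,-2.3,0,-35.2,0,1.5],[-1.8,31.6,-2.3,0,-35.2,0,1.5]]

```text
t: 18.67
tcp_pos: [0.4614, -0.2926, 0.3429]
tool_rot: [0.95, 0.1, -0.295, 0.031]
force: [0.3, 0.0, -1.9]
finger_gap: 0.281
gripper_force: 89.1
```

carry_out:
  targets:
    - [[0,0,0,0,0,0,1.5],[0,0,0,0,0,0,1.5],[0,0,0,0,0,0,1.5],[0,0,0,0,0,0,1.5]]

```text
t: 19.0
tcp_pos: [0.4595, -0.2882, 0.3473]
tool_rot: [0.95, 0.101, -0.294, 0.032]
force: [-0.3, -0.1, -0.9]
finger_gap: 0.277
gripper_force: 89.2
```

```bash
python3 st.py .10
python3 - <<'E'
from b import *
Gn=(0,255,0);B=(255,0,0)
t=cams.snapshot("top")[:,:,::-1];sc=cams.snapshot("scene")[:,:,::-1]
s=manip.sense();M=R.from_quat(s["tool_rot"]).as_matrix();p=s["tcp_pos"]+M@tt;a=M@at
cs=[([*STAND,.078],[0,0,1],.0365,Gn),(p,a,.031,B),(p+.075*a,a,.031,B)]
cv2.imwrite("pics/ov4.png",np.hstack([overlay("",'scene',sc,120,70,100,140,4.2,cs),overlay("",'top',t,350,180,90,140,4.2,cs)]))
E
```

```text
0.1
now [ 0.4595 -0.2882  0.3473] cm [4.41 0.12 6.49] deg [0.1 0.2 0.1]
tip [ 0.457  -0.2889  0.1785] axis [0.003 0.001 1.   ] F [-0.3 -0.1 -0.9]
```

View pics/ov4.png

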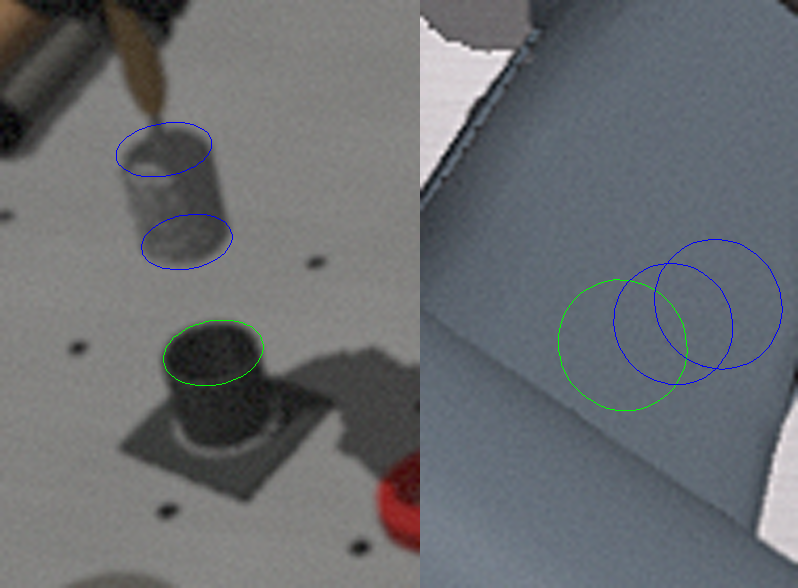

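The overlay shows the brush head about 1 mm from the model and the stand rim matching. Lowering in stages.

carry_out:
  targets:
    - [[0.5,0.05,0.8,0,0.2,0,1.5],[1.3,0.1,2,0,0.2,0,1.5],[2.3,0.1,3.4,0,0.2,0,1.5],[3.3,0.1,4.8,0,0.2,0,1.5],[4.2,0.1,6.1,0,0.2,0,1.5],[5,0.1,7.3,0,0.2,0,1.5],[5.6,0.1,8.2,0,0.2,0,1.5],[6,0.1,8.7,0,0.2,0,1.5],[6.3,0.1,9.2,0,0.2,0,1.5],[6.6,0.1,9.6,0,0.2,0,1.5],[6.6,0.1,9.6,0,0.2,0,1.5]]

```text
t: 20.02
tcp_pos: [0.4601, -0.2903, 0.2298]
tool_rot: [0.95, 0.101, -0.292, 0.031]
force: [-0.1, 0.0, -2.7]
finger_gap: 0.279
gripper_force: 89.2
```

```bash
python3 st.py .04 .013
```

```text
0.04
now [ 0.4601 -0.2903  0.2298] cm [ 1.16 -0.09  1.75] deg [0.1 0.  0.1]
0.013
now [ 0.4601 -0.2903  0.2298] cm [ 2.68 -0.09  3.98] deg [0.1 0.  0.1]
tip [ 0.4579 -0.2908  0.061 ] axis [0. 0. 1.] F [-0.1  0.  -2.7]
```

In the tube with no side force. Down to just above the floor.

carry_out:
  targets:
    - [[0.3,-0.05,0.5,0,0,0,1.5],[0.7,-0.05,1.05,0,0,0,1.5],[1.1,-0.05,1.65,0,0,0,1.5],[1.5,-0.05,2.25,0,0,0,1.5],[1.9,-0.05,2.85,0,0,0,1.5],[2.2,-0.05,3.3,0,0,0,1.5],[2.4,-0.05,3.6,0,0,0,1.5],[2.55,-0.05,3.8,0,0,0,1.5],[2.65,-0.05,3.95,0,0,0,1.5],[2.65,-0.05,3.95,0,0,0,1.5],[2.65,-0.05,3.95,0,0,0,1.5]]

```text
t: 20.93
tcp_pos: [0.4599, -0.2902, 0.1829]
tool_rot: [0.951, 0.101, -0.292, 0.031]
force: [-0.3, 0.4, -1.8]
finger_gap: 0.281
gripper_force: 89.2
```

```bash
python3 st.py .013
```

```text
0.013
now [ 0.4599 -0.2902  0.1829] cm [ 0.05 -0.07  0.1 ] deg [ 0.1 -0.   0.1]
tip [ 0.4578 -0.2908  0.0142] axis [-0.     0.001  1.   ] F [-0.3  0.4 -1.8]
```

carry_out:
  targets:
    - [[0.06,0,0.08,0,0,0,1.5],[0.12,0,0.17,0,0,0,1.5],[0.12,0,0.17,0,0,0,1.5],[0.12,0,0.17,0,0,0,2.6],[0.12,0,0.17,0,0,0,3.2],[0.12,0,0.17,0,0,0,4],[0.12,0,0.17,0,0,0,5],[0.12,0,0.17,0,0,0,6],[0.12,0,0.17,0,0,0,6.5],[0.12,0,0.17,0,0,0,6.5]]
  force: 30

```text
t: 21.77
tcp_pos: [0.4598, -0.2901, 0.1806]
tool_rot: [0.95, 0.101, -0.292, 0.031]
force: [0.3, 0.2, 0.6]
finger_gap: 0.762
gripper_force: 0.0
```

carry_out:
  targets:
    - [[0,0,-0.5,0,0,0,6.5],[0,0,-1.5,0,0,0,6.5],[0,0,-3,0,0,0,6.5],[0,0,-5,0,0,0,6.5],[0,0,-8,0,0,0,6.5],[0,0,-11,0,0,0,6.5],[0,0,-14,0,0,0,6.5],[-2,0,-16,0,0,0,6.5],[-2,-4,-16,0,0,0,6.5],[-2,-8,-16,0,0,0,6.5],[-2,-11,-16,0,0,0,6.5],[-2,-11,-16,0,0,0,6.5]]

```text
t: 22.77
tcp_pos: [0.5076, -0.1615, 0.3258]
tool_rot: [0.95, 0.103, -0.292, 0.03]
force: [-0.6, -0.4, -0.4]
finger_gap: 0.759
gripper_force: 0.0
```

```bash
python3 - <<'E'
from h import *
t=cams.snapshot("top")[:,:,::-1];sc=cams.snapshot("scene")[:,:,::-1]
cv2.imwrite("pics/t5.png",t);cv2.imwrite("pics/s5.png",sc)
s0=cv2.imread("pics/scene0.png");t0=cv2.imread("pics/top0.png")
def wood(im,box):
    h=cv2.cvtColor(im,cv2.COLOR_BGR2HSV);m=cv2.inRange(h,(8,70,40),(25,255,220));x,y,w,hh=box;k=np.zeros_like(m);k[y:y+hh,x:x+w]=m[y:y+hh,x:x+w]
    p=np.argwhere(k)[:,::-1];return len(p),p.mean(0).round(1),p.min(0),p.max(0)
for n,a,b,bx in(("scene",s0,sc,(145,105,45,60)),("top",t0,t,(385,235,45,45))): print(n,wood(a,bx),wood(b,bx))
for n,a,b,bx in(("cap",cv2.imread("pics/t2.png"),t,(105,205,80,75)),): 
    x,y,w,h=bx;print(n,np.abs(a[y:y+h,x:x+w].astype(int)-b[y:y+h,x:x+w]).mean())
s=manip.sense();print(s["tcp_pos"],s["force"],s["t"])
E
```

```text
scene (179, array([163.8, 131.5]), array([158, 119]), array([169, 145])) (176, array([163.8, 131.1]), array([158, 119]), array([169, 145]))
top (156, array([406.6, 255.6]), array([398, 247]), array([418, 262])) (155, array([406.5, 256. ]), array([398, 248]), array([418, 262]))
cap 77.35616666666667
[ 0.50898284 -0.16605988  0.32540035] [ 0.48114008 -0.71996061 -0.46008656] 22.8667
```

The handle's pixels match the start within 0.5 px, so the brush is back in its stand. The cap has not been touched since it was laid down. Handing in.

```bash
python3 -c "
from station import sign_off
print(sign_off())"
```

```text
the job is handed in; nothing more can be done
None
```

The job is handed in at about 23 s, with no verdict returned: the cap is flat in the dish, three strokes were made by arm-pose readings, the brush is back in its stand within 0.5 px of its starting image position, and I neither dropped anything nor knowingly touched the bystanders.

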